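# Count to the third gap of the spice rack and push the jar in

### The job

The white spice jar with the wooden lid, left standing in front of the spice rack, belongs in the third gap from the left, counting every gap, filled or empty. First run a fingertip along the rack's top rail from the left, over the first gap, then the second, and stop at the third without touching the rail beyond it; then push the jar across the table into that third gap until it is fully home against the back rails. Only push it: the jar stays upright on the table and is never lifted, and everything else stays where it is.

Things in the scene. Friction and masses are not known exactly. Their poses are not given: they have to be found in the camera images.
- rack: light wooden spice-jar rack, fixed, turned up to 0.2 rad: 392 mm wide, 50 deep, 84 tall. Six gaps in a row, open at front (robot's side), top and bottom: no floor, jars slide in on the table. Gaps 56 mm wide, pitch 64. Origin on the table, mid-width; x from front to back, y left seen from the robot, z up. Here the gap middles, from the left, are at y = +160, +96, +32, -32, -96, -160 mm.
- rack_mouth (a point): point on the table at the middle of the rack's open front, in line with the front ends of the seven upright dividers: x = -14 mm, y = 0 in the rack's frame, same axes. The dividers are 8 mm thick and 40 mm high with rounded front ends, and run from here 50 mm back; posts at their backs carry the top rail. The first, third and sixth gaps are empty, the others filled.
- rack_stop (a point): middle of the front face of the two thin back rails that stop the jars (they run across all gaps, centred 18 and 44 mm above the table): x = +22 mm, y = 0, on the table, in the rack's frame, same axes. A jar fully home touches them: the white jar's axis is then 22 mm in front of this line (x = 0 in the rack's frame) and its front stands 8 mm out of the dividers.
- rail_1: the stretch of the flat wooden top rail over the first (leftmost) gap from the left, 68 mm long, 14 mm wide (front to back), 12 mm thick. Origin in its middle, 29 mm behind the rack's origin line (x = +29 mm there), 6 mm below its top face, which is 84 mm above the table; y to the left along the rail. The stretches join without a step; the rail does not give.
- rail_2: the stretch of the flat wooden top rail over the second gap from the left, 64 mm long, 14 mm wide (front to back), 12 mm thick. Origin in its middle, 29 mm behind the rack's origin line (x = +29 mm there), 6 mm below its top face, which is 84 mm above the table; y to the left along the rail. The stretches join without a step; the rail does not give.
- rail_3: the stretch of the flat wooden top rail over the third gap from the left, 64 mm long, 14 mm wide (front to back), 12 mm thick. Origin in its middle, 29 mm behind the rack's origin line (x = +29 mm there), 6 mm below its top face, which is 84 mm above the table; y to the left along the rail. The stretches join without a step; the rail does not give.
- rail_4: the stretch of the flat wooden top rail over the fourth gap from the left, 64 mm long, 14 mm wide (front to back), 12 mm thick. Origin in its middle, 29 mm behind the rack's origin line (x = +29 mm there), 6 mm below its top face, which is 84 mm above the table; y to the left along the rail. The stretches join without a step; the rail does not give.
- rail_5: the stretch of the flat wooden top rail over the fifth gap from the left, 64 mm long, 14 mm wide (front to back), 12 mm thick. Origin in its middle, 29 mm behind the rack's origin line (x = +29 mm there), 6 mm below its top face, which is 84 mm above the table; y to the left along the rail. The stretches join without a step; the rail does not give.
- rail_6: the stretch of the flat wooden top rail over the sixth (rightmost) gap from the left, 68 mm long, 14 mm wide (front to back), 12 mm thick. Origin in its middle, 29 mm behind the rack's origin line (x = +29 mm there), 6 mm below its top face, which is 84 mm above the table; y to the left along the rail. The stretches join without a step; the rail does not give.
- jar: the white ceramic spice jar with a flat wooden lid that stands on the table in front of the rack, on the robot's side: round, 44 mm in diameter, body 46 mm tall, 63 mm tall with its lid, 0.14 to 0.28 kg. Origin at the centre of its underside, z up its axis. It slides on the table, and tips over if it is pushed high up.
- steel_jar: a small steel spice jar with a black lid, 42 mm in diameter and 57 mm tall, in one of the rack's gaps; its place is random among the second, fourth and fifth gaps. Origin at the centre of its underside. To be left alone.
- glass_jar: a small amber glass spice jar with a steel lid, 40 mm in diameter and 65 mm tall, likewise in the second, fourth or fifth gap. Origin at the centre of its underside. To be left alone.
- shaker: a small white salt shaker, 42 mm in diameter at the foot, 68 mm tall, likewise in the second, fourth or fifth gap. Origin at the centre of its underside. To be left alone.
- big_bowl: a large white ceramic bowl, 250 mm across and 115 mm tall, on the table to the robot's right. Origin at the centre of its underside. To be left alone.
- dessert_glass: a footed pressed-glass dessert cup, 82 mm across and 72 mm tall, in front of the right end of the rack. Origin at the centre of its underside. To be left alone.
- spoon: a wooden spoon 190 mm long lying on the table to the left of the rack. Origin on its axis, on the table. To be left alone.
Not all that is in view belongs to the job. Leave any red look-alike of the jar alone.

How it is judged:
On the way, in this order (a step that is already met when the one before it is completed fails the run):
1. a fingertip touches the top rail over the first gap, the jar still being out of the rack (contact force between the fingers and rail_1 above 0.3 N and contact force between the fingers and rail_2 below 0.3 N and x of jar in the frame of rack below -0.036 m), for 0.05 s.
2. a fingertip touches the rail over the second gap (contact force between the fingers and rail_2 above 0.3 N and contact force between the fingers and rail_1 below 0.3 N and contact force between the fingers and rail_3 below 0.3 N and x of jar in the frame of rack below -0.036 m), for 0.05 s.
3. a fingertip touches the rail over the third gap (contact force between the fingers and rail_3 above 0.3 N and contact force between the fingers and rail_2 below 0.3 N and x of jar in the frame of rack below -0.036 m), for 0.05 s.
4. the jar is home in the third gap (x of jar in the frame of rack between -0.008 and 0.008 m and y of jar in the frame of rack between 0.02 and 0.044 m), for 0.2 s.
At the end, for the whole second after the job is handed in: The jar stands upright on the table in the third gap from the left, its axis within 8 mm of the fully home position front to back (touching the back rails) and within 12 mm of the middle of the gap, at rest and not touched by the robot (all of step 4 and height (world z) of jar below 0.004 m and angle between jar's own z axis and vertical below 0.1 rad and linear speed of jar below 0.02 m/s and contact force between the fingers and jar below 0.1 N).
It fails at once if the jar is lifted off the table (underside more than 8 mm up) (height (world z) of jar above 0.008 m).
It fails at once if the jar is tipped by more than about 20 degrees (angle between jar's own z axis and vertical above 0.35 rad).
It fails at once if the fingers touch the top rail beyond the third gap (contact force between the fingers and rail_4 above 0.5 N or contact force between the fingers and rail_5 above 0.5 N or contact force between the fingers and rail_6 above 0.5 N).
It fails at once if one of the things standing about is moved by more than 20 mm (distance of any of steel_jar, glass_jar, shaker, big_bowl, dessert_glass, spoon from where it was at the start of the episode above 0.02 m).
It also fails if it takes over 64 s, if anything falls off the work surface, if the arm or the gripper's body presses on something with over 40 N, if the wrist force passes 120 N, or if a joint passes its speed limit or range.

### The arm

A 7-joint arm with a two-finger parallel gripper is mounted at the origin on the work surface. World frame = base frame: x ahead of the robot, y to its left, z up, the work surface at z = 0. Lengths are in m, angles in rad, forces in N, time in s.
With the tool pointing down it reaches from about 0.425 to 0.925 m from the base axis. Payload 6.8 kg.
Tool frame: the origin (TCP) lies between the finger pads; the fingertips stand 17 mm ahead of it and the grasp point (between the pads) lies 2 mm behind it; z points along the fingers, y is the direction in which the jaws open and shut (so a half turn about z gives the same grasp; the last joint's range is limited). The gripper opens to 85 mm and grips with 20 to 120 N. Pads are 22 mm wide; open, the fingers measure 114 mm over their backs; the gripper's body (76 mm by 85 mm) begins 54 mm behind the grasp point. The pads swing forward as they close: fully open they stand 13 mm farther back than shut.
Start: joints at [-1.26, 0.477, 0.022, 1.555, -0.011, 1.109, -0.083], TCP at [0.274, 0.617, 0.226] pointing down, gripper open.
Joint ranges: [-2.96, 2.96], [-0.34, 2.1], [-1.41, 1.46], [0.24, 2.44], [-1.37, 4.51], [0.17, 1.92], [-2.96, 2.96]. Speed limits (rad/s): [2.39, 2.39, 3.14, 3.14, 3.14, 3.14, 3.14].

### API

Orientations are given as a unit quaternion [w, x, y, z].
In Python, from station import bot gives the robot as it stands. The module is installed in compiled form; this text tells all that it offers.
- The arm moves only by the tool carry_out, never from a script. Its argument "moves" is a list of rows, each a list of 3 entries, a list of its own where there are three numbers: the turn, a rotation vector about the tool's x, y, z in degrees, then the shift along the tool's x, y, z in cm, then the finger opening in cm, from 0 to 8.54. A call has 1 to 5 rows; each row is the pose to reach, as a shift and turn from the pose commanded when the call began, along the tool's axes at that moment; what a row does not reach only later rows make up. A row lasts 1/8 s, in which the tool goes at most 62.5 mm and 10.7 degrees, less where a joint would pass 70% of its speed; a pose out of reach is approached as far as the arm can. A call with a gripper value outside its range is refused whole. The fingers move at their own pace and stop on an object; "newtons" is the grip in N (left out, the last holds). Time passes only in rows, so rows that repeat a pose let the fingers close. It gives the time, the measured TCP pose, the force and the opening at its end, in the units of the state.
- bot.get_obs(): the state, without advancing time (a new reading comes with each control period).
- bot.read_camera(name): name is "side" or "top"; returns the picture (480x640x3 uint8, red, green, blue); there is no depth.
- bot.camera_info(name): a dict with "vertical_fov" (degrees; the focal length in pixels is half the picture's height over the tangent of half this angle, whatever the lens; pixels are square), "cx", "cy" (the principal point, pixels), "k1" (the pictures are not rectified: a ray, as slopes to the right and down, at radius r is drawn at 1 + k1 r^2 times it, then the intrinsics apply), "position" and "attitude" of the camera in the world. Camera axes: x right, y up, looking along -z (the intrinsics and any distortion apply to the point x, -y, -z); pixel columns grow to the right and rows downward; lengths in m; the calibration is good to about 2 mm. A picture is of the moment at which its call begins. camera_info takes no time and is no camera call.
- bot.hand_in(): hands the job in, once; it reports no verdict.
Trained networks look in the newest picture that a camera, given by its name, has taken for a name from the list of things; names that differ only in an ending like _2 or _b are one class to them, and where a whole thing is asked for, a point or a joint stands for the part that bears it (a point fixed in the world has none). Each returns a list of dicts, best first, with "score" (0 to 1); they miss things now and then, are a little off and sometimes report something else, mostly with a low value. They report only what shows in the picture. A call takes as long as a camera call. They do not tell look-alikes from the thing itself.
- bot.silhouettes(label, camera): "region" (480x640 bool, what is visible of it) and "location" ([column, row] in pixels, amid what is visible of it).
The state is a dict: "t": time; "q": joint angles; "joint_vel": joint speeds; "joint_torque": joint torques, N m; "eef_pos": TCP position; "tool_rot": TCP orientation; "contact_force": force on the tool from outside, world axes, zero at the start; "torque": the same for the moment, N m; "gripper_width": opening from 0.0 (shut) to 1.0 (fully open).
Only numpy, scipy, OpenCV 4.12 (cv2) and the standard library are available. Lean on these libraries where they do the work, as an engineer would, in place of code of your own. Each camera call takes 0.05 s, during which the arm holds its last target. There are 200 camera calls.

## Working session

There is one attempt and no reset: what is moved stays moved. The work goes in short steps, Python scripts to look and compute and a tool call to move; the robot and the scene stay as the last step left them, time stands still between calls to the robot, and variables do not carry over. Pictures are saved under pics/ and viewed, about 8 in all and at most 12, crops included, and the job is handed in when it is done.

Besides the shell and the picture viewer there is one more tool, called after "Emit:" as name(argument=value, ...), one argument or row to a line, values as JSON. carry_out: Moves the arm, as the interface text tells. Its arguments: {"type":"object","properties":{"moves":{"type":"array"},"newtons":{"type":"number"}},"required":["moves"]}

```bash
mkdir -p pics; cat > h.py <<'E'
import numpy as np,cv2
from scipy.spatial.transform import Rotation as R
from station import bot
def rot(a):
    a=np.array(a,float)
    return a if a.shape==(3,3) else R.from_quat([a[1],a[2],a[3],a[0]]).as_matrix()
class Cam:
    def __init__(s,n):
        i=bot.camera_info(n); s.p=np.array(i["position"],float); s.R=rot(i["attitude"])
        s.f=240/np.tan(np.radians(i["vertical_fov"])/2); s.c=np.array([i["cx"],i["cy"]]); s.k=i["k1"]
    def proj(s,P):
        q=(np.atleast_2d(P)-s.p)@s.R; m=np.c_[q[:,0]/-q[:,2],-q[:,1]/-q[:,2]]
        return s.c+s.f*m*(1+s.k*(m**2).sum(1,keepdims=True))
    def ray(s,uv):
        d=(np.array(uv,float)-s.c)/s.f; m=d.copy()
        for _ in range(30): m=d/(1+s.k*(m@m))
        v=s.R@np.array([m[0],-m[1],-1]); return v/np.linalg.norm(v)
    def atz(s,uv,z):
        v=s.ray(uv); return s.p+v*(z-s.p[2])/v[2]
def save(n,im): cv2.imwrite(n,im[:,:,::-1])
E
python3 - <<'E'
from h import *
for n in("side","top"):
    print(n,bot.camera_info(n)); save(f"pics/{n}0.png",bot.read_camera(n))
    for l in("jar","rack","rail_1","rail_3","rail_6"):
        for d in bot.silhouettes(l,n)[:2]: 
            r=d["region"]; y,x=np.nonzero(r); print(l,round(d["score"],2),np.round(d["location"]),r.sum(),x.min() if len(x) else 0,x.max() if len(x) else 0,y.min() if len(x) else 0,y.max() if len(x) else 0)
o=bot.get_obs();print(o)
E
```

```text
side {'vertical_fov': 56.88793366335264, 'cx': 324.78732992263895, 'cy': 243.7724987222217, 'k1': -0.01594809753708454, 'position': array([ 0.34353361, -0.72663349,  0.81071427]), 'attitude': array([ 0.92160702,  0.34702998, -0.05703669, -0.16418743])}
jar 0.86 [297. 270.] 530 287 306 255 285
jar 0.83 [280. 244.] 469 272 290 228 257
rack 0.76 [353. 235.] 3301 303 396 165 305
rail_1 0.74 [387. 266.] 277 374 396 252 279
rail_1 0.7 [340. 207.] 177 335 352 196 216
rail_3 0.74 [387. 266.] 277 374 396 252 279
rail_3 0.7 [340. 207.] 177 335 352 196 216
rail_6 0.74 [387. 266.] 277 374 396 252 279
rail_6 0.7 [340. 207.] 177 335 352 196 216
top {'vertical_fov': 54.2873968976235, 'cx': 312.63561518603893, 'cy': 239.5620480975557, 'k1': -0.06279094669699493, 'position': array([ 0.48224181, -0.09084827,  1.27509633]), 'attitude': array([ 0.70970496,  0.02804729, -0.02094969, -0.70362869])}
jar 0.67 [297. 213.] 137 282 306 208 215
jar 0.58 [334. 275.] 197 326 340 264 280
rack 0.66 [304. 213.] 1653 230 382 203 234
rail_1 0.73 [318. 209.] 127 308 330 207 213
rail_1 0.61 [269. 212.] 147 257 281 210 2
[... 177 characters left out ...]
7
{'t': 0.6, 'q': array([-1.26011498,  0.47699534,  0.02243089,  1.55540453, -0.01150494,
        1.10930932, -0.08309658]), 'joint_vel': array([ 0.00048825, -0.00027984, -0.00037497,  0.00041891, -0.0001048 ,
        0.00027933,  0.00076055]), 'joint_torque': array([ 1.74469574e-04, -5.95994282e+01,  1.60598304e+00, -2.81412077e+01,
        1.24953667e-02,  1.76980906e-03,  3.71283420e-05]), 'eef_pos': array([0.27450243, 0.61667641, 0.22560971]), 'tool_rot': array([-1.11711251e-06,  2.07887090e-01,  9.78152830e-01,  6.41040857e-06]), 'contact_force': array([ 0.78251456, -0.11503571, -0.20972187]), 'torque': array([ 0.03926595,  0.04751778, -0.01150203]), 'gripper_width': 0.9970573215780955}
```

```bash
python3 - <<'E'
import cv2
a=cv2.imread("pics/top0.png")[170:320,200:400]; cv2.imwrite("pics/top0c.png",cv2.resize(a,None,fx=4,fy=4,interpolation=cv2.INTER_CUBIC))
a=cv2.imread("pics/side0.png")[150:330,220:430]; cv2.imwrite("pics/side0c.png",cv2.resize(a,None,fx=3.3,fy=3.3,interpolation=cv2.INTER_CUBIC))
E
```

```text
(no output)
```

View pics/top0c.png

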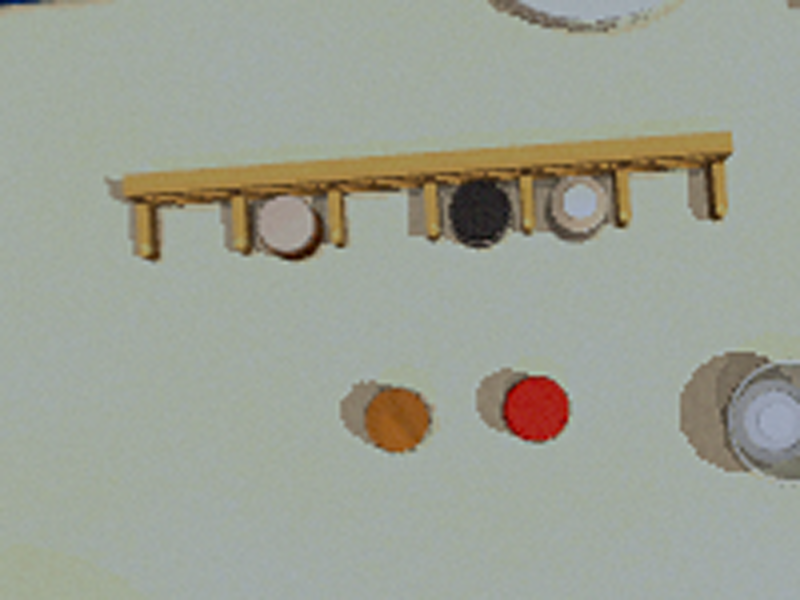

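View pics/side0c.png

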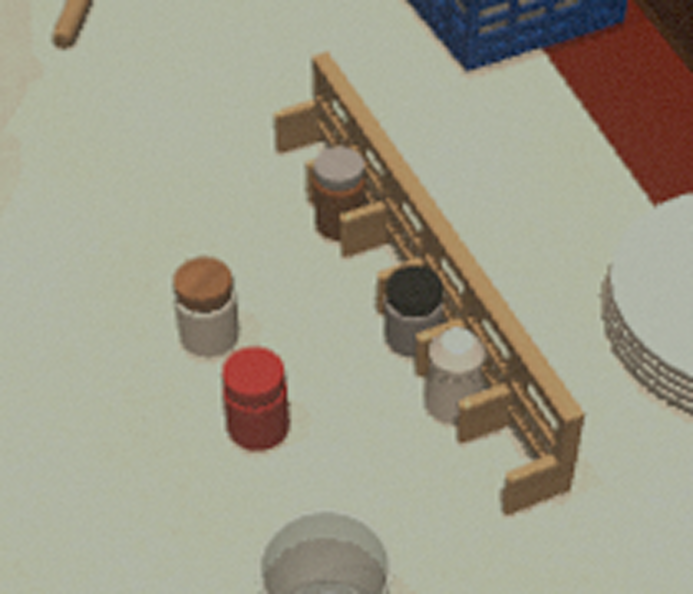

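View pics/side0.png

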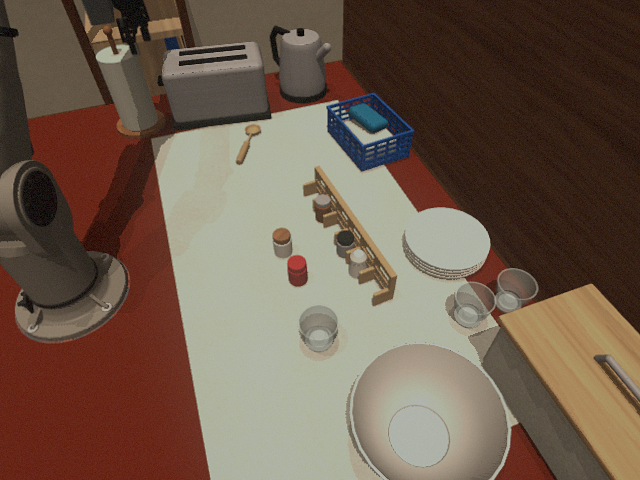

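The scene: the gaps hold, from the left, empty, amber glass, empty, steel, shaker, empty. The target jar is at about (299,275) in the top view and (282,238) in the side view. The red look-alike is to its right, at about (334,272) in the top view.

```bash
cat > fit.py <<'E'
from h import *
from scipy.optimize import least_squares
T,S=Cam("top"),Cam("side")
tc=lambda p:np.array(p)/4+[199.6,169.6]
sc=lambda p:np.array(p)/3.3+[219.6,149.6]
h=.196
tp=[((.036,h,.084),(125,177)),((.036,-h,.084),(731,132)),((.022,h,.084),(126,196)),((.022,-h,.084),(732,153))]
sp=[((.036,h,.084),(328,52)),((.036,-h,.084),(583,413)),((.022,h,.084),(313,56)),((.022,-h,.084),(562,419)),((-.014,-.192,.04),(503,488)),((-.014,-.128,.04),(458,409)),((-.014,.192,.04),(275,117)),((-.014,.064,.04),(341,215))]
def W(P,q):
    c,s=np.cos(q[2]),np.sin(q[2]); P=np.array(P,float); P=np.atleast_2d(P)
    return np.c_[q[0]+c*P[:,0]-s*P[:,1],q[1]+s*P[:,0]+c*P[:,1],P[:,2]+q[3]]
def res(q): return np.r_[(T.proj(W([a for a,_ in tp],q))-[tc(b) for _,b in tp]).ravel(),(S.proj(W([a for a,_ in sp],q))-[sc(b) for _,b in sp]).ravel()]
if __name__=="__main__":
    r=least_squares(res,[.57,-.1,0.07,0]); q=r.x; print("rack x y yaw dz",q.round(4)); print(r.fun.reshape(-1,2).round(1).tolist())
    # jar lid centre triangulated
    a,b=T.ray(tc((397.5,419))),S.ray(sc((203,281)))
    M=np.c_[a,-b]; t=np.linalg.lstsq(M,S.p-T.p,rcond=None)[0]; A=T.p+a*t[0];B=S.p+b*t[1]
    print("lid tri",A.round(4),B.round(4),"plane .063",T.atz(tc((397.5,419)),.063).round(4),S.atz(sc((203,281)),.063).round(4))
    print("red",T.atz(tc((536,408)),.063).round(4))
    for k in(.16,.096,.032,-.032): print("rail top",k,W((.029,k,.084),q).round(4))
    print("home",W((0,.032,0),q).round(4))
    for n,C,mk in(("top",T,lambda p:(p-[200,170])*4),("side",S,lambda p:(p-[220,150])*3.3)):
        im=cv2.imread(f"pics/{n}0c.png")
        P=[W((x,y,.084),q)[0] for x,y in((.036,h),(.036,-h),(.022,-h),(.022,h))]+[W((-.014,.192-.064*i,.04),q)[0] for i in range(7)]+[W((-.014,.192-.064*i,.0),q)[0] for i in range(7)]
        th=np.linspace(0,6.28,24);jc=(A+B)/2
        P+=[[jc[0]+.022*np.cos(u),jc[1]+.022*np.sin(u),z] for u in th for z in(0,.046)]
        for p in C.proj(np.array(P)): cv2.circle(im,tuple(int(v) for v in mk(p)),2,(255,0,255),-1)
        cv2.imwrite(f"pics/{n}_ov.png",im)
    a=cv2.imread("pics/top_ov.png")[:480];b=cv2.imread("pics/side_ov.png")[:540]
    a=cv2.resize(a,None,fx=.65,fy=.65); b=cv2.resize(b,None,fx=.5,fy=.5)
    c=np.zeros((600,520,3),np.uint8); c[:a.shape[0],:a.shape[1]]=a; c[312:312+b.shape[0],:b.shape[1]]=b; cv2.imwrite("pics/ov.png",c)
E
python3 fit.py
```

```text
rack x y yaw dz [ 0.6121 -0.0653  0.0763 -0.0021]
[[-0.0, -1.3], [0.4, -0.5], [-0.0, -0.7], [0.6, -0.3], [-0.3, 0.2], [-0.3, 0.8], [-0.7, 0.4], [0.1, 1.3], [-0.0, -2.7], [-0.3, -0.7], [-0.7, -0.3], [-0.7, 1.5]]
lid tri [ 0.4759 -0.0436  0.0574] [ 0.478  -0.044   0.0574] plane .063 [ 0.4759 -0.0438  0.063 ] [ 0.477  -0.0491  0.063 ]
red [ 0.4838 -0.1332  0.063 ]
rail top 0.16 [[0.6288 0.0965 0.0819]]
rail top 0.096 [[0.6337 0.0327 0.0819]]
rail top 0.032 [[ 0.6386 -0.0312  0.0819]]
rail top -0.032 [[ 0.6435 -0.095   0.0819]]
home [[ 0.6097 -0.0334 -0.0021]]
```

View pics/top_ov.png

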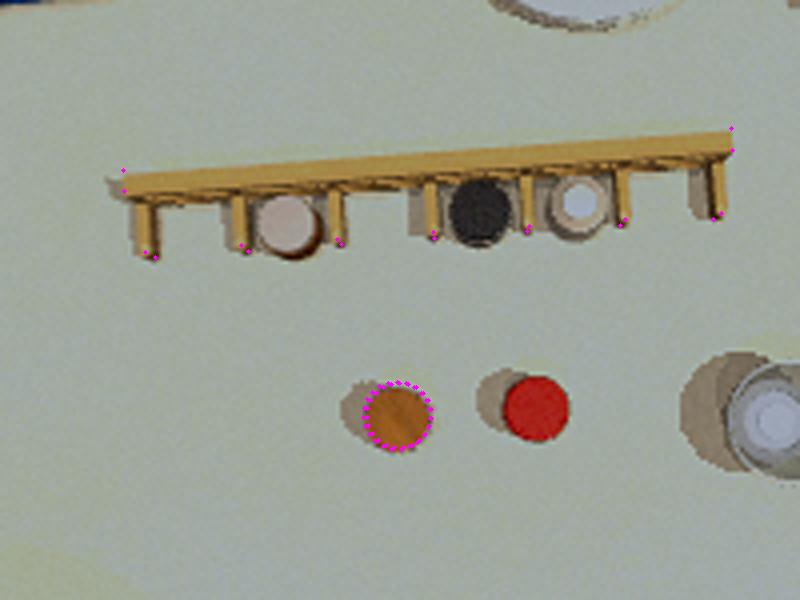

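```bash
cat > plan.py <<'E'
from h import *
import sys
def delta(p,yaw_deg=None,tilt=0):
    """cm shift in tool axes to world p; rotvec deg in tool frame to tool with y at yaw, tilted tips-forward."""
    o=bot.get_obs(); M=rot(o["tool_rot"]); print("at",o["eef_pos"].round(4),"t",o["t"],"F",o["contact_force"].round(2))
    print("shift cm",(M.T@(np.array(p)-o["eef_pos"])*100).round(2))
    if yaw_deg is not None:
        a=np.radians(yaw_deg); y=np.array([np.cos(a),np.sin(a),0]); z=np.array([0,0,-1.]); x=np.cross(y,z)
        G=np.c_[x,y,z]@R.from_rotvec([0,np.radians(tilt),0]).as_matrix()
        print("turn deg",np.degrees(R.from_matrix(M.T@G).as_rotvec()).round(2),"z axis",G[:,2].round(3))
    return M
E
python3 - <<'E'
from plan import *
T,S=Cam("top"),Cam("side")
print("tcp side px",S.proj([.2745,.6167,.2256]))
for p in((175,122),(268,112),(135,135),(304,103),(238,162),(375,167)): print(p,S.atz(p,0).round(3))
delta((.629,.0965,.14),94.37)
E
```

```text
tcp side px [[143.09044844  53.48680468]]
(175, 122) [0.305 0.602 0.   ]
(268, 112) [0.602 0.551 0.   ]
(135, 135) [0.177 0.575 0.   ]
(304, 103) [0.73 0.56 0.  ]
(238, 162) [0.451 0.328 0.   ]
(375, 167) [0.814 0.166 0.   ]
at [0.2745 0.6167 0.2256] t 0.6 F [ 0.78 -0.12 -0.21]
shift cm [-53.54 -33.1    8.56]
turn deg [  0.    -0.   -28.37] z axis [ 0.  0. -1.]
```

Emit:
carry_out(
  moves=[
    [[0,0,0],[-2.4,-5.5,-1],8.5],
    [[0,0,0],[-4.9,-11,-2],6],
    [[0,0,0],[-7.3,-16.4,-3],0],
    [[0,0,-8],[-13,-18.4,-3],0],
    [[0,0,-16],[-18.6,-20.5,-3],0],
  ],
  newtons=30,
)

```text
t: 1.23
eef_pos: [0.3618, 0.3526, 0.2564]
tool_rot: [0.0, 0.067, 0.998, 0.001]
contact_force: [0.5, 0.1, -0.3]
gripper_width: 0.136
```

```bash
python3 - <<'E'
from plan import *
delta((.629,.0965,.14),94.37);delta((.62,.12,.2),94.37)
E
```

```text
at [0.3618 0.3526 0.2564] t 1.225 F [ 0.51  0.13 -0.3 ]
shift cm [-29.89 -21.84  11.63]
turn deg [  0.09   0.06 -12.04] z axis [ 0.  0. -1.]
at [0.3618 0.3526 0.2564] t 1.225 F [ 0.51  0.13 -0.3 ]
shift cm [-28.68 -19.62   5.63]
turn deg [  0.09   0.06 -12.04] z axis [ 0.  0. -1.]
```

Emit:
carry_out(
  moves=[
    [[0,0,-6],[-5,-3.5,1],0],
    [[0,0,-12],[-10,-7,3],0],
    [[0,0,-12],[-15,-10.5,5],0],
    [[0,0,-12],[-20,-14,6.5],0],
    [[0,0,-12],[-25,-17.5,8],0],
  ],
)

```text
t: 1.85
eef_pos: [0.5827, 0.1472, 0.1763]
tool_rot: [0.0, -0.035, 0.999, 0.0]
contact_force: [-0.4, 0.3, 0.0]
gripper_width: -0.001
```

Emit:
carry_out(
  moves=[
    [[0,0,0],[0,0,0],0],
    [[0,0,0],[0,0,0],0],
  ],
)

```text
t: 2.1
eef_pos: [0.5811, 0.1487, 0.1764]
tool_rot: [-0.0, -0.035, 0.999, 0.0]
contact_force: [0.2, 0.4, 0.2]
gripper_width: -0.0
```

```bash
python3 - <<'E'
from plan import *
delta((.629,.0965,.12),94.37)
E
```

```text
at [0.5811 0.1487 0.1764] t 2.1 F [0.19 0.44 0.21]
shift cm [-4.42 -5.54  5.64]
turn deg [ 0.02 -0.03 -0.38] z axis [ 0.  0. -1.]
```

Emit:
carry_out(
  moves=[
    [[0,0,0],[-2.2,-2.8,2],0],
    [[0,0,0],[-4.4,-5.5,4.5],0],
    [[0,0,0],[-4.4,-5.5,5.6],0],
    [[0,0,0],[-4.4,-5.5,5.6],0],
  ],
)

```text
t: 2.6
eef_pos: [0.6276, 0.0988, 0.12]
tool_rot: [-0.001, -0.036, 0.999, 0.001]
contact_force: [0.6, -0.6, -0.0]
gripper_width: 0.0
```

```bash
python3 - <<'E'
from plan import *
delta((.629,.0965,.101),94.37)
a=bot.read_camera("top")[170:320,190:350];b=bot.read_camera("side")[140:290,250:410]
save("pics/hover.png",np.hstack([cv2.resize(x,None,fx=2.5,fy=2.5,interpolation=2) for x in(a,b)]))
E
```

```text
at [0.6276 0.0988 0.12  ] t 2.6 F [ 0.65 -0.62 -0.05]
shift cm [-0.12 -0.24  1.9 ]
turn deg [ 0.06 -0.11 -0.23] z axis [ 0.  0. -1.]
```

View pics/hover.png

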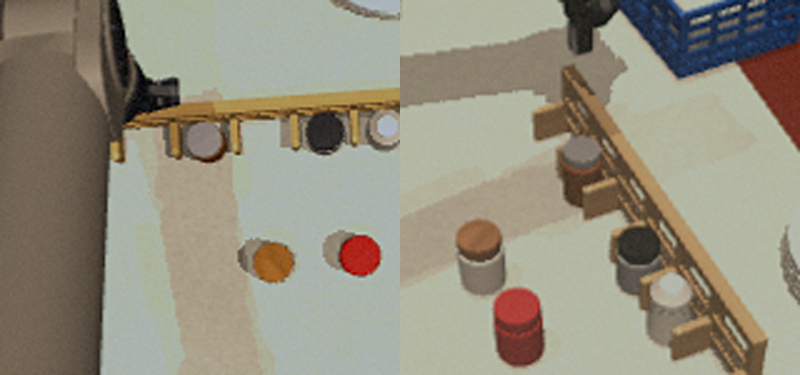

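The hover picture shows the closed fingertips at about (322,160) in the side view, close to the rail's left end at (317,168). I'll check that against the projection.

```bash
python3 - <<'E'
from plan import *
S=Cam("side");T=Cam("top")
print(S.proj([[.6276,.0988,.103],[.6276,.0988,.12],[.629,.0965,.084],[.612+.014,-.065+.196,.084]]))
print(T.proj([[.6276,.0988,.103],[.6276,.0988,.12]]))
E
```

```text
[[321.05590579 167.43522117]
 [320.95186177 162.02053192]
 [321.9967345  173.76665639]
 [316.37328342 165.91335344]]
[[242.63366967 213.70584627]
 [241.55168511 212.85789616]]
```

Emit:
carry_out(
  moves=[
    [[0,0,0],[-0.1,-0.2,0.8],0],
    [[0,0,0],[-0.1,-0.2,1.2],0],
    [[0,0,0],[-0.1,-0.2,1.5],0],
    [[0,0,0],[-0.1,-0.2,1.5],0],
  ],
)

```text
t: 3.2
eef_pos: [0.63, 0.0947, 0.1053]
tool_rot: [-0.0, -0.035, 0.999, -0.0]
contact_force: [0.5, -0.2, -0.4]
gripper_width: 0.0
```

Emit:
carry_out(
  moves=[
    [[0,0,0],[0,0,0.2],0],
    [[0,0,0],[0,0,0.2],0],
  ],
)

```text
t: 3.45
eef_pos: [0.6302, 0.0947, 0.1035]
tool_rot: [-0.0, -0.035, 0.999, 0.0]
contact_force: [0.6, 0.0, -0.8]
gripper_width: 0.006
```

Emit:
carry_out(
  moves=[
    [[0,0,0],[0,0,0.2],0],
    [[0,0,0],[0,0,0.2],0],
  ],
)

```text
t: 3.7
eef_pos: [0.6301, 0.0947, 0.1014]
tool_rot: [-0.0, -0.035, 0.999, -0.0]
contact_force: [-0.1, 0.1, 0.1]
gripper_width: -0.0
```

Not in contact yet, so I'll go down a little further.

Emit:
carry_out(
  moves=[
    [[0,0,0],[0,0,0.15],0],
    [[0,0,0],[0,0,0.15],0],
  ],
)

```text
t: 3.95
eef_pos: [0.6301, 0.0947, 0.1]
tool_rot: [-0.0, -0.035, 0.999, 0.0]
contact_force: [0.5, -0.4, 0.8]
gripper_width: 0.005
```

Emit:
carry_out(
  moves=[
    [[0,0,0],[0,0,0.15],0],
    [[0,0,0],[0,0,0.15],0],
  ],
)

```text
t: 4.2
eef_pos: [0.6301, 0.0947, 0.0984]
tool_rot: [-0.0, -0.035, 0.999, -0.0]
contact_force: [-0.3, -0.4, 0.1]
gripper_width: -0.0
```

```bash
python3 - <<'E'
from plan import *
b=bot.read_camera("side")[135:215,280:380]
save("pics/low.png",cv2.resize(b,None,fx=7,fy=7,interpolation=2))
E
```

```text
(no output)
```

View pics/low.png

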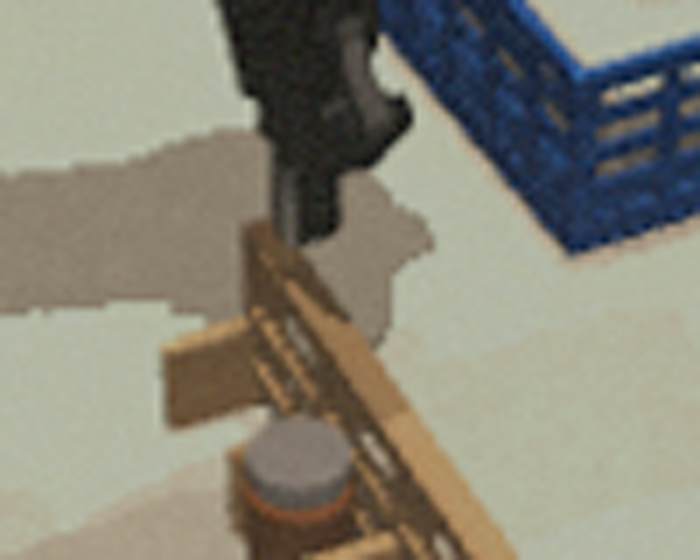

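The low picture shows the closed tips at about (324,170), over the first rail stretch and still somewhat above it. The tips are shorter than the nominal 17 mm, so I'll keep descending.

Emit:
carry_out(
  moves=[
    [[0,0,0],[0,0,0.15],0],
    [[0,0,0],[0,0,0.3],0],
  ],
)

```text
t: 4.5
eef_pos: [0.6302, 0.0947, 0.0955]
tool_rot: [0.0, -0.035, 0.999, 0.0]
contact_force: [-1.2, -0.7, 1.1]
gripper_width: -0.004
```

Emit:
carry_out(
  moves=[
    [[0,0,0],[0,0,0.15],0],
    [[0,0,0],[0,0,0.3],0],
  ],
)

```text
t: 4.75
eef_pos: [0.6302, 0.0947, 0.0925]
tool_rot: [-0.0, -0.035, 0.999, 0.0]
contact_force: [-0.6, 1.0, 0.6]
gripper_width: 0.001
```

Emit:
carry_out(
  moves=[
    [[0,0,0],[0,0,0.15],0],
    [[0,0,0],[0,0,0.2],0],
  ],
)

```text
t: 5.0
eef_pos: [0.6301, 0.0947, 0.0904]
tool_rot: [-0.0, -0.035, 0.999, -0.0]
contact_force: [0.7, 0.6, -0.2]
gripper_width: 0.001
```

```bash
python3 - <<'E'
from plan import *
b=bot.read_camera("side")[145:205,300:360];a=bot.read_camera("top")[190:250,225:285]
save("pics/low2.png",np.hstack([cv2.resize(x,(400,400),interpolation=0) for x in(a,b)]))
S=Cam("side");print(S.proj([[.63,.0947,z] for z in(.0734,.084,.0904)]))
E
```

```text
[[322.66184226 177.33958371]
 [322.60977355 174.10824083]
 [322.57797874 172.13502478]]
```

View pics/low2.png

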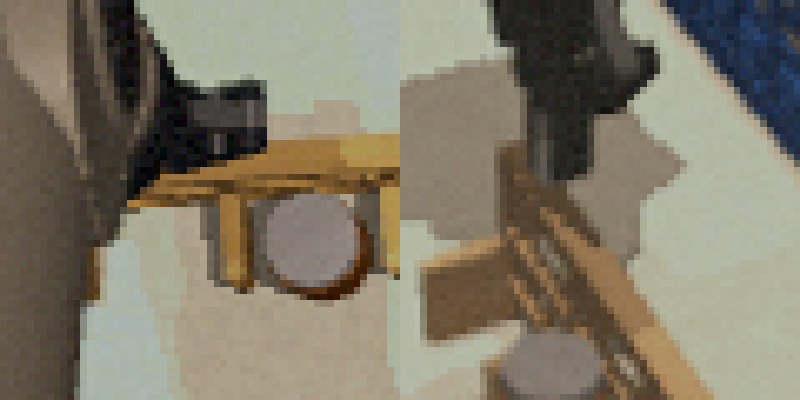

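In the side view the tip bottom is now at about (324,172). It tracks the commanded motion and is not yet on the rail (expected row about 176–178), so I'll continue in small steps.

Emit:
carry_out(
  moves=[
    [[0,0,0],[0,0,0.15],0],
    [[0,0,0],[0,0,0.3],0],
  ],
)

```text
t: 5.35
eef_pos: [0.6302, 0.0947, 0.0875]
tool_rot: [0.0, -0.035, 0.999, 0.0]
contact_force: [0.2, -0.1, -0.1]
gripper_width: 0.001
```

Emit:
carry_out(
  moves=[
    [[0,0,0],[0,0,0.1],0],
    [[0,0,0],[0,0,0.2],0],
  ],
)

```text
t: 5.6
eef_pos: [0.6302, 0.0947, 0.0855]
tool_rot: [-0.0, -0.035, 0.999, 0.0]
contact_force: [0.4, 0.1, 0.3]
gripper_width: 0.005
```

Emit:
carry_out(
  moves=[
    [[0,0,0],[0,0,0.1],0],
    [[0,0,0],[0,0,0.2],0],
  ],
)

```text
t: 5.85
eef_pos: [0.6302, 0.0947, 0.0835]
tool_rot: [-0.0, -0.035, 0.999, 0.0]
contact_force: [-0.4, -0.4, -0.1]
gripper_width: 0.0
```

Emit:
carry_out(
  moves=[
    [[0,0,0],[0,0,0.1],0],
    [[0,0,0],[0,0,0.2],0],
  ],
)

```text
t: 6.1
eef_pos: [0.6302, 0.0947, 0.0815]
tool_rot: [0.0, -0.035, 0.999, 0.0]
contact_force: [-0.8, 0.1, 0.0]
gripper_width: -0.001
```

```bash
python3 - <<'E'
from plan import *
b=bot.read_camera("side");c=b[150:200,300:350].copy()
S=Cam("side");T=Cam("top")
o=bot.get_obs();p=o["eef_pos"];M=rot(o["tool_rot"])
big=cv2.resize(c,(600,600),interpolation=2)
for x in(-.011,.011):
  for y in(-.0145,.0145):
    for z,col in((.017,(255,0,255)),(0,(0,255,0))):
      u=S.proj(p+M@np.array([x,y,z]))[0]; cv2.circle(big,tuple(int(v) for v in (u-[300,150]+.5)*12),5,col,-1)
save("pics/low3.png",big)
E
```

```text
(no output)
```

View pics/low3.png

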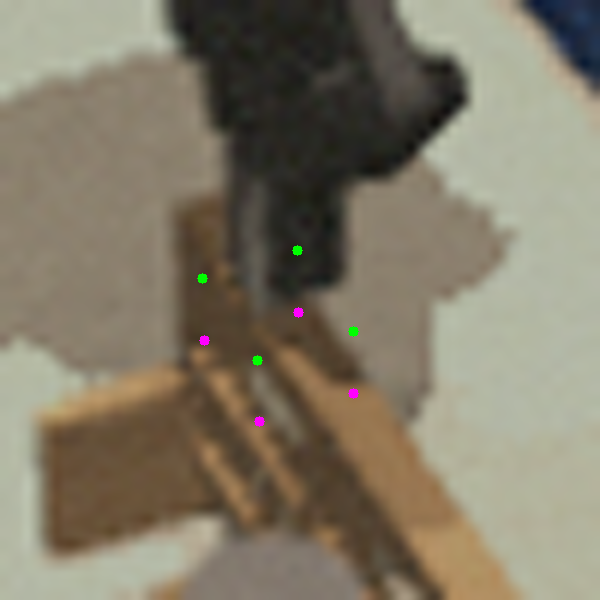

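The side view shows the tip's near bottom edge at about (324,174), over the rail's top face. It seems to lie about level with the TCP or a little above it, not 17 mm ahead, which agrees with the zero force. I'll keep going down.

Emit:
carry_out(
  moves=[
    [[0,0,0],[0,0,0.1],0],
    [[0,0,0],[0,0,0.2],0],
  ],
)

```text
t: 6.4
eef_pos: [0.6302, 0.0947, 0.0795]
tool_rot: [0.0, -0.035, 0.999, 0.0]
contact_force: [-0.6, -0.4, 0.2]
gripper_width: -0.001
```

Emit:
carry_out(
  moves=[
    [[0,0,0],[0,0,0.1],0],
    [[0,0,0],[0,0,0.2],0],
  ],
)

```text
t: 6.65
eef_pos: [0.6302, 0.0947, 0.0784]
tool_rot: [-0.0, -0.035, 0.999, 0.0]
contact_force: [-4.5, -0.2, 12.9]
gripper_width: -0.004
```

Emit:
carry_out(
  moves=[
    [[0,0,0],[0,0,0.1],0],
    [[0,0,0],[0,0,0.2],0],
  ],
)

```text
t: 6.9
eef_pos: [0.6303, 0.0947, 0.0783]
tool_rot: [-0.0, -0.035, 0.999, 0.0]
contact_force: [-10.6, -1.5, 27.6]
gripper_width: 0.0
```

Emit:
carry_out(
  moves=[
    [[0,0,0],[0,0,-0.2],0],
    [[0,0,0],[0,-2,-0.2],0],
    [[0,0,0],[0,-4,-0.2],0],
    [[0,0,0],[0,-6.2,-0.2],0],
    [[0,0,0],[0,-6.2,-0.2],0],
  ],
)

```text
t: 7.52
eef_pos: [0.6356, 0.0296, 0.0784]
tool_rot: [0.001, -0.033, 0.999, -0.001]
contact_force: [-0.2, -5.1, 6.4]
gripper_width: 0.003
```

Emit:
carry_out(
  moves=[
    [[0,0,0],[0,0,0],0],
    [[0,0,0],[0,-2,0],0],
    [[0,0,0],[0,-4,0],0],
    [[0,0,0],[0,-5.8,0],0],
    [[0,0,0],[0,-5.8,0],0],
  ],
)

```text
t: 8.15
eef_pos: [0.6397, -0.0267, 0.0784]
tool_rot: [0.001, -0.034, 0.999, -0.001]
contact_force: [1.0, -3.0, 6.1]
gripper_width: 0.001
```

Emit:
carry_out(
  moves=[
    [[0,0,0],[0,0,0],0],
    [[0,0,0],[0,0,-4],0],
    [[0,0,0],[0,0,-8],1],
    [[0,0,0],[4,0,-8],2.4],
    [[0,0,0],[9,0,-8],2.4],
  ],
)

```text
t: 8.78
eef_pos: [0.5484, -0.0309, 0.1576]
tool_rot: [0.001, -0.035, 0.999, -0.0]
contact_force: [-0.7, -0.2, -0.9]
gripper_width: 0.283
```

Emit:
carry_out(
  moves=[
    [[0,0,0],[5,0,0],2.4],
    [[0,0,0],[9,0,0],2.4],
    [[0,0,0],[11.5,0,0],2.4],
    [[0,0,0],[11.5,0,0],2.4],
  ],
)

```text
t: 9.28
eef_pos: [0.4323, -0.0393, 0.1573]
tool_rot: [-0.001, -0.035, 0.999, 0.0]
contact_force: [0.4, 0.8, 0.1]
gripper_width: 0.278
```

```bash
python3 - <<'E'
from plan import *
o=bot.get_obs();print(o["gripper_width"],o["q"].round(2))
delta((.428,-.0475,.09),94.37)
E
```

```text
0.278351223797491 [-0.28  0.17  0.25  2.19 -0.06  0.79  1.65]
at [ 0.4323 -0.0393  0.1573] t 9.275 F [0.41 0.84 0.1 ]
shift cm [ 0.48 -0.79  6.73]
turn deg [ 0.02 -0.07 -0.37] z axis [ 0.  0. -1.]
```

Emit:
carry_out(
  moves=[
    [[0,-5,0],[0.3,-0.4,1],2.4],
    [[0,-10,0],[0.5,-0.8,3],2.4],
    [[0,-10,0],[0.5,-0.8,5],2.4],
    [[0,-10,0],[0.5,-0.8,6],2.4],
    [[0,-10,0],[0.5,-0.8,6],2.4],
  ],
)

```text
t: 9.9
eef_pos: [0.4303, -0.0475, 0.0972]
tool_rot: [0.087, -0.035, 0.996, 0.003]
contact_force: [0.0, -0.1, -0.4]
gripper_width: 0.282
```

```bash
python3 - <<'E'
from plan import *
o=bot.get_obs();print(o["gripper_width"],o["q"].round(2)); M=rot(o["tool_rot"]); print(M.round(3))
S=Cam("side");p=o["eef_pos"];print(p)
a=bot.read_camera("top")[240:310,260:370];b=bot.read_camera("side")[170:310,200:340]
big=cv2.resize(b,(560,560),interpolation=2)
for z,col in((0,(0,255,0)),(.017,(255,0,255)),(-.056,(255,255,0))):
    u=S.proj(p+M@np.array([0,0,z]))[0]; cv2.circle(big,tuple(int(v) for v in (u-[200,170]+.5)*4),4,col,-1)
save("pics/pre.png",big)
E
```

```text
0.2820913288241296 [-0.23  0.2   0.22  2.36 -0.13  0.41  1.75]
[[-0.983 -0.07   0.172]
 [-0.069  0.998  0.012]
 [-0.173 -0.    -0.985]]
[ 0.43028645 -0.04751017  0.09716426]
```

View pics/pre.png

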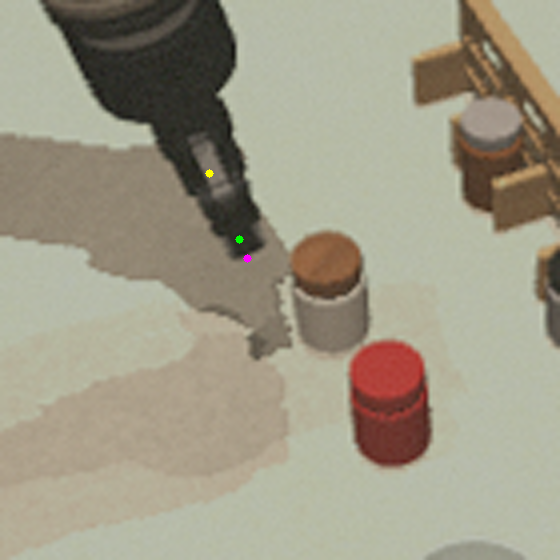

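The picture shows the finger tips at about (261,233) full-frame, clear behind the jar (282,243) and lined up with it. The red jar is well to the side. Now I'll descend.

Emit:
carry_out(
  moves=[
    [[0,0,0],[0.5,0,2.5],2.4],
    [[0,0,0],[1.0,0,5],2.4],
    [[0,0,0],[1.3,0,6.5],2.4],
    [[0,0,0],[1.3,0,6.5],2.4],
  ],
)

```text
t: 10.5
eef_pos: [0.4282, -0.0477, 0.031]
tool_rot: [0.087, -0.035, 0.996, 0.003]
contact_force: [-0.6, -0.4, 0.9]
gripper_width: 0.282
```

Emit:
carry_out(
  moves=[
    [[0,0,0],[0.15,0,0.8],2.4],
    [[0,0,0],[0.3,0,1.5],2.4],
    [[0,0,0],[0.3,0,1.5],2.4],
  ],
)

```text
t: 10.88
eef_pos: [0.4276, -0.0477, 0.0158]
tool_rot: [0.087, -0.035, 0.996, 0.003]
contact_force: [0.2, 0.4, -0.2]
gripper_width: 0.278
```

```bash
python3 - <<'E'
from plan import *
o=bot.get_obs();print(o["q"].round(2))
b=bot.read_camera("side")[200:300,220:340]
save("pics/low4.png",cv2.resize(b,(720,600),interpolation=2))
E
```

```text
[-0.11  0.4   0.1   2.41 -0.26  0.17  1.87]
```

View pics/low4.png

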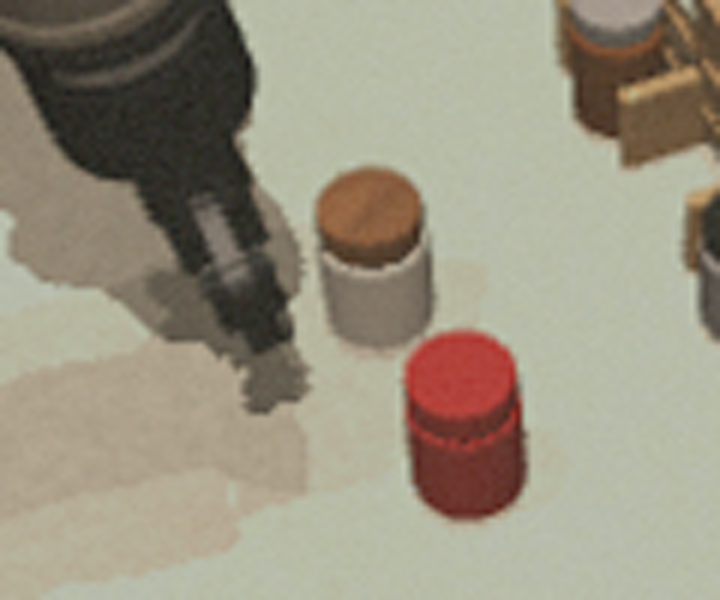

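The fingers are low, about 20 mm above the table, and clear behind the jar (rear edge about 10 px away). Now I'll push forward along the rack's x axis.

Emit:
carry_out(
  moves=[
    [[0,0,0],[-0.65,0,0.45],2.4],
    [[0,0,0],[-1.3,0,0.63],2.4],
    [[0,0,0],[-1.9,0,0.74],2.4],
    [[0,0,0],[-2.5,0,0.84],2.4],
    [[0,0,0],[-2.5,0,0.84],2.4],
  ],
)

```text
t: 11.55
eef_pos: [0.4544, -0.0458, 0.0121]
tool_rot: [0.087, -0.035, 0.996, 0.003]
contact_force: [-0.4, 0.1, 0.0]
gripper_width: 0.277
```

```bash
python3 - <<'E'
from plan import *
T,S=Cam("top"),Cam("side")
o=bot.get_obs();print(o["q"].round(2),rot(o["tool_rot"]).round(3).tolist())
for n,C in(("top",T),("side",S)):
    bot.read_camera(n)
    for d in bot.silhouettes("jar",n)[:4]: print(n,round(d["score"],2),np.round(d["location"],1),d["region"].sum(),C.atz(d["location"],.04).round(3))
E
```

```text
[-0.12  0.43  0.1   2.35 -0.26  0.19  1.87] [[-0.982, -0.07, 0.174], [-0.069, 0.998, 0.012], [-0.174, -0.0, -0.985]]
top 0.69 [333.3 275.4] 213 [ 0.474 -0.133  0.04 ]
top 0.56 [300.3 272.6] 211 [ 0.48  -0.046  0.04 ]
side 0.67 [286.  242.9] 445 [ 0.485 -0.057  0.04 ]
side 0.64 [298.2 273. ] 550 [ 0.484 -0.15   0.04 ]
```

Emit:
carry_out(
  moves=[
    [[0,0,0],[-1,0,0.17],2.4],
    [[0,0,0],[-2,0,0.35],2.4],
    [[0,0,0],[-3,0,0.52],2.4],
    [[0,0,0],[-4,0,0.7],2.4],
    [[0,0,0],[-5,0,0.87],2.4],
  ],
)

```text
t: 12.38
eef_pos: [0.5052, -0.0423, 0.0121]
tool_rot: [0.087, -0.035, 0.996, 0.003]
contact_force: [-0.1, 0.1, -1.0]
gripper_width: 0.283
```

```bash
python3 - <<'E'
from plan import *
T,S=Cam("top"),Cam("side")
o=bot.get_obs();print(o["eef_pos"].round(4),o["contact_force"].round(1))
I={}
for n,C in(("top",T),("side",S)):
    I[n]=bot.read_camera(n)
    for d in bot.silhouettes("jar",n)[:4]: print(n,round(d["score"],2),np.round(d["location"],1),d["region"].sum(),C.atz(d["location"],.04).round(3))
save("pics/push1.png",np.hstack([cv2.resize(I["top"][190:290,260:360],(400,400),interpolation=2),cv2.resize(I["side"][180:290,240:350],(400,400),interpolation=2)]))
E
```

```text
[ 0.5052 -0.0423  0.0121] [-0.1  0.1 -1. ]
top 0.64 [299.2 252.7] 159 [ 0.533 -0.043  0.04 ]
top 0.55 [332.2 275.2] 212 [ 0.474 -0.13   0.04 ]
side 0.67 [295.7 270.4] 526 [ 0.481 -0.142  0.04 ]
side 0.59 [309.2 234.5] 449 [ 0.543 -0.051  0.04 ]
side 0.38 [339.8 240.1] 378 [ 0.605 -0.092  0.04 ]
```

View pics/push1.png

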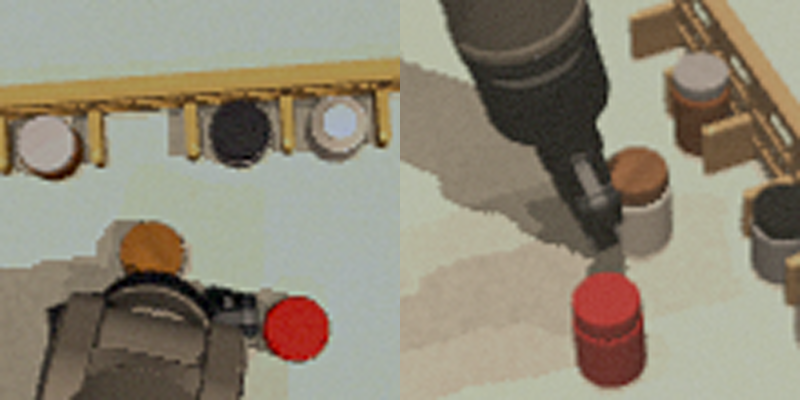

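The jar is upright and being pushed. Its lid centre is at about (298,253) in the top view, and the empty third gap is ahead at about columns 285–308. I'll check its lateral offset and then continue.

```bash
python3 - <<'E'
from fit import *
q=[.6121,-.0653,.0763,0]
print(T.proj(W([(x,.032,.063) for x in(-.085,-.08,-.075,-.07)],q)).round(1), T.proj(W([(-.014,.064,.04),(-.014,0,.04)],q)).round(1))
p=T.atz((298.0,252.7),.063); c,s=np.cos(q[2]),np.sin(q[2]); d=p[:2]-q[:2]; print(p, c*d[0]+s*d[1],-s*d[0]+c*d[1])
p=bot.get_obs()["eef_pos"]; d=p[:2]-q[:2]; print(c*d[0]+s*d[1],-s*d[0]+c*d[1])
E
```

```text
[[297.7 255.4]
 [297.5 253.5]
 [297.4 251.5]
 [297.3 249.6]] [[284.2 229.8]
 [308.3 228.2]]
[ 0.53188895 -0.04067155  0.063     ] -0.0781003533941815 0.030670966570847055
-0.10528594877766256 0.031027046938464538
```

Emit:
carry_out(
  moves=[
    [[0,0,0],[-1,0,0.17],2.4],
    [[0,0,0],[-2,0,0.35],2.4],
    [[0,0,0],[-3,0,0.52],2.4],
    [[0,0,0],[-4,0,0.7],2.4],
    [[0,0,0],[-5,0,0.87],2.4],
  ],
)

```text
t: 13.2
eef_pos: [0.5558, -0.0388, 0.0123]
tool_rot: [0.087, -0.035, 0.996, 0.003]
contact_force: [-0.2, 0.3, 0.1]
gripper_width: 0.282
```

Emit:
carry_out(
  moves=[
    [[0,0,0],[-0.6,0,0.1],2.4],
    [[0,0,0],[-1.2,0,0.2],2.4],
    [[0,0,0],[-1.8,0,0.31],2.4],
    [[0,0,0],[-1.8,0,0.31],2.4],
  ],
)

```text
t: 13.7
eef_pos: [0.574, -0.0375, 0.0125]
tool_rot: [0.088, -0.035, 0.996, 0.003]
contact_force: [0.2, 0.5, -0.0]
gripper_width: 0.282
```

```bash
cat > chk.py <<'E'
from fit import *
q=[.6121,-.0653,.0763,0]; c,s=np.cos(q[2]),np.sin(q[2])
def rk(p): d=np.array(p[:2])-q[:2]; return (c*d[0]+s*d[1]).round(4),(-s*d[0]+c*d[1]).round(4)
o=bot.get_obs(); print("tcp",rk(o["eef_pos"]),o["eef_pos"].round(4),o["contact_force"].round(1),o["t"])
I=bot.read_camera("top"); h=cv2.cvtColor(I,cv2.COLOR_RGB2HSV)
for d in bot.silhouettes("jar","top")[:4]:
    y,x=np.nonzero(d["region"]); print(round(d["score"],2),d["location"],len(x),x.min(),x.max(),y.min(),y.max(),rk(T.atz(d["location"],.063)))
b=bot.read_camera("side")
E
cat chk.py > c2.py; echo 'import sys
save(sys.argv[1],np.hstack([cv2.resize(I[190:270,260:340],(400,400),interpolation=2),cv2.resize(b[190:270,290:370],(400,400),interpolation=2)]))' >> c2.py; python3 c2.py pics/push2.png
```

```text
tcp (np.float64(-0.0359), np.float64(0.0306)) [ 0.574  -0.0375  0.0125] [ 0.2  0.5 -0. ] 13.7
0.64 [335.2, 272.4] 198 326 341 264 279 (np.float64(-0.1354), np.float64(-0.0619))
0.51 [270.7, 227.8] 145 265 279 219 233 (np.float64(-0.0086), np.float64(0.0974))
```

View pics/push2.png

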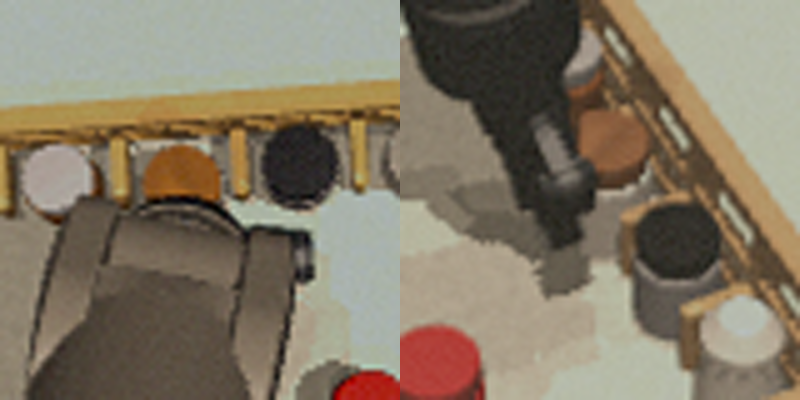

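The jar sits centred between the dividers, about 8 mm short of home. I'll creep forward, watching the force.

Emit:
carry_out(
  moves=[
    [[0,0,0],[-0.25,0,0.04],2.4],
    [[0,0,0],[-0.5,0,0.09],2.4],
    [[0,0,0],[-0.5,0,0.09],2.4],
  ],
)

```text
t: 14.22
eef_pos: [0.5785, -0.0372, 0.0124]
tool_rot: [0.087, -0.035, 0.996, 0.003]
contact_force: [-0.3, 0.4, -0.1]
gripper_width: 0.284
```

Emit:
carry_out(
  moves=[
    [[0,0,0],[-0.2,0,0.03],2.4],
    [[0,0,0],[-0.2,0,0.03],2.4],
  ],
)

```text
t: 14.48
eef_pos: [0.5805, -0.0371, 0.0124]
tool_rot: [0.087, -0.035, 0.996, 0.003]
contact_force: [-0.7, 0.0, 0.4]
gripper_width: 0.281
```

Emit:
carry_out(
  moves=[
    [[0,0,0],[-0.15,0,0.03],2.4],
    [[0,0,0],[-0.15,0,0.03],2.4],
  ],
)

```text
t: 14.72
eef_pos: [0.582, -0.037, 0.0124]
tool_rot: [0.087, -0.035, 0.996, 0.003]
contact_force: [0.1, -0.0, -0.2]
gripper_width: 0.279
```

Emit:
carry_out(
  moves=[
    [[0,0,0],[-0.1,0,0.02],2.4],
    [[0,0,0],[-0.1,0,0.02],2.4],
  ],
)

```text
t: 14.98
eef_pos: [0.5824, -0.0369, 0.0122]
tool_rot: [0.087, -0.035, 0.996, 0.003]
contact_force: [-3.0, -0.5, -0.1]
gripper_width: 0.282
```

Emit:
carry_out(
  moves=[
    [[0,0,0],[-0.1,0,0.02],2.4],
    [[0,0,0],[-0.1,0,0.02],2.4],
  ],
)

```text
t: 15.22
eef_pos: [0.5826, -0.0369, 0.012]
tool_rot: [0.086, -0.035, 0.996, 0.003]
contact_force: [-5.4, -0.1, 2.5]
gripper_width: 0.278
```

Emit:
carry_out(
  moves=[
    [[0,0,0],[-0.1,0,0.02],2.4],
    [[0,0,0],[-0.1,0,0.02],2.4],
  ],
)

```text
t: 15.48
eef_pos: [0.5828, -0.0369, 0.0118]
tool_rot: [0.085, -0.035, 0.996, 0.003]
contact_force: [-6.4, -0.1, 4.2]
gripper_width: 0.284
```

The force is building at the predicted home position (axis x' ≈ 0). I'll back off.

Emit:
carry_out(
  moves=[
    [[0,0,0],[0.8,0,-0.14],2.4],
    [[0,0,0],[2.5,0,-0.44],2.4],
    [[0,0,0],[5,0,-0.9],2.4],
    [[0,0,0],[9,0,-2.5],2.4],
    [[0,0,0],[11,0,-7],2.4],
  ],
)

```text
t: 16.1
eef_pos: [0.462, -0.0454, 0.0612]
tool_rot: [0.085, -0.035, 0.996, 0.003]
contact_force: [1.8, -0.0, -0.3]
gripper_width: 0.285
```

Emit:
carry_out(
  moves=[
    [[0,0,0],[0,0,-5],2.4],
    [[0,0,0],[0,0,-8],2.4],
    [[0,0,0],[0,0,-8],2.4],
  ],
)

```text
t: 16.48
eef_pos: [0.4531, -0.0459, 0.1436]
tool_rot: [0.091, -0.035, 0.995, 0.004]
contact_force: [0.3, -0.0, -0.6]
gripper_width: 0.282
```

```bash
python3 c2.py pics/end.png
```

```text
tcp (np.float64(-0.1571), np.float64(0.0315)) [ 0.4531 -0.0459  0.1436] [ 0.3 -0.  -0.6] 16.475
0.65 [334.0, 275.4] 223 326 341 264 280 (np.float64(-0.1429), np.float64(-0.0583))
0.58 [297.6, 223.0] 248 288 304 216 233 (np.float64(-0.0008), np.float64(0.0267))
0.45 [493.0, 237.8] 7616 446 543 187 285 (np.float64(-0.074), np.float64(-0.4797))
0.16 [310.0, 213.3] 1658 231 382 203 234 (np.float64(0.0223), np.float64(-0.0072))
```

```bash
python3 - <<'E'
exec(open("chk.py").read())
for C,J,w,n in((T,I,(210,240,287,306),"top"),(S,b,(190,270,310,360),"side")):
    r=J[w[0]:w[1],w[2]:w[3]].astype(int)
    for d in bot.silhouettes("jar",n)[:3]: print(n,round(d["score"],2),np.round(d["location"],1),rk(C.atz(d["location"],.035)))
r=I[205:240,280:312].astype(int); m=((r[...,0]-r[...,2]>60)).astype(np.uint8); 
m=cv2.morphologyEx(m,cv2.MORPH_OPEN,np.ones((5,5),np.uint8)); y,x=np.nonzero(m)
k,l,st,ce=cv2.connectedComponentsWithStats(m)
for i in range(1,k): print(st[i],ce[i]+[280,205],rk(T.atz(ce[i]+[280,205],.063)))
print("home lid px",T.proj(W([(0,.032,.063)],q)))
bot.hand_in()
E
```

```text
tcp (np.float64(-0.1593), np.float64(0.0316)) [ 0.4509 -0.0459  0.1404] [-0.7  0.7 -0.5] 16.625
0.78 [295.6, 224.7] 223 289 304 217 233 (np.float64(-0.0049), np.float64(0.0322))
0.58 [318.6, 224.5] 222 312 327 215 231 (np.float64(-0.0085), np.float64(-0.0276))
0.51 [333.3, 273.2] 215 326 341 264 280 (np.float64(-0.1371), np.float64(-0.0569))
top 0.78 [295.6 224.7] (np.float64(-0.002), np.float64(0.0333))
top 0.58 [318.6 224.5] (np.float64(-0.0057), np.float64(-0.0279))
top 0.51 [333.3 273.2] (np.float64(-0.1373), np.float64(-0.0578))
side 0.92 [333.1 222.7] (np.float64(0.0021), np.float64(0.0354))
side 0.63 [296.5 269.1] (np.float64(-0.132), np.float64(-0.0597))
side 0.36 [343.8 239.8] (np.float64(0.0013), np.float64(-0.0255))
[  0   3  32  23 392] [295.84693878 217.34438776] (np.float64(0.0143), np.float64(0.0303))
home lid px [[295.53782429 222.81786525]]
the job is handed in; nothing more can be done
```

I handed the job in at about 16.6 s of the 64 s allowed. My last checks put the jar home in the third gap, but no verdict is reported.

**Rail touch:** I closed the fingers, touched the top rail over the first gap, and slid along it over the second gap. I stopped over the third at a rack y of about +36 mm, then lifted off clear of the fourth stretch. The tips met the rail with the TCP about 20 mm lower than the stated tip length predicted. I found the contact by force instead, with up to 28 N at the first touch and about 6 N while sliding.

**Push:** With the fingers slightly open as a cradle and low behind the jar, I pushed it straight along the rack's x axis. The force rose to about 6 N against the back rails, with the jar's axis at x' ≈ 0 by dead reckoning. I then backed off.

**Last checks:**
- **Position:** detections in the top view put the jar at x' of −5 to −1 mm, and the side view at +2 mm. Sideways, the top view gave y' of 27 to 33 mm and the side view 35 mm, against the gap's middle at 32 mm. All of these are within tolerance.
- **Failed check:** one colour-based check on the lid also picked up the rack's wood and gave x' = +14 mm, so I disregarded it.
- **Not viewed:** the picture limit stopped me from viewing the final image, so the end state was checked only by these numbers. I made no separate final check that the jar is upright or that everything else stayed put.

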